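Show the amplifier board to the inspection camera

TASK

Take the amplifier board (the tall one with the finned heatsink along its top) up out of the slotted rack and hold it in the air in front of the inspection camera: heatsink upwards, long edges level, its solder side squarely facing the lens, and the middle of the solder side on the camera's line of sight, 110 mm from the lens. Finish while still holding it there, steady, in the gripper alone. Do not bump the camera or its stand, and leave the other boards in their slots and the other things on the bench where they are.

Things in the scene. Friction and masses are not known exactly. Their poses are not given: they have to be found in the camera images.
- amp_board: Green board, 2 mm thick (x -1 to 1), 90 wide (y), 65 tall (z); finned aluminium heatsink 16 thick (x -17 to -1), 70 wide, z 40 to 105: above z 65 it stands free, grip it there across x. Capacitors reach x -27 at z 10 to 30. Origin: middle of the board's lower edge; z up the board, x out of the solder side (silver joints), components on -x. Mass 0.15 to 0.25 kg. Leans up to 3 degrees in its slot
- heatsink_grip (a point): Good place to grip: centre of the free upper part of the heatsink, (-9, 0, 88) mm in the amplifier board's frame, same axes
- solder_side (a point): Middle of the amplifier board's solder side, (1, 0, 32.5) mm in the board's frame, same axes
- rack: Fixed black slotted rack, 176 long (x), 107 wide (y), 47 mm tall, open above. Origin: centre of its underside; z up. Inner floor at z 8; ribs on both long walls form slots 3.4 mm wide that hold the boards' short edges up to z 45: a board comes clear after 40 mm straight up. Three boards stand across it at x -50, 0 and 50 in any order, solder sides to +x
- camera: Black camera barrel, 98 long, 33 thick, with a white light ring 42 mm across and the lens at its front. Origin: centre of the lens end. x: out along the line of sight, which slopes 30 degrees down from level, roughly towards the robot; y level; z its upper side. Clamped at differing heights (lens 0.20 to 0.30 m above the bench); the clamp slips if pushed hard
- camera_focus (a point): Point in the air where the middle of the solder side belongs: on the line of sight, 110 mm in front of the lens, (110, 0, 0) mm in the camera's frame, same axes
- camera_stand: Fixed camera stand: grey base plate 170 x 130 x 14 mm (x -130 to 40) and an upright steel column 20 mm thick, 374 tall. Origin: foot of the column, on the bench. The camera looks to the stand's -x; the lens end lies at x -119 mm
- relay_board: Another green board in the rack, 90 wide, 55 tall, with three black relays and no heatsink; components reach 16 mm to its -x. Origin: middle of its lower edge, axes as for the amplifier board. To be left in its slot
- logic_board: Another green board in the rack, 90 wide, 45 tall, with flat chips and a white connector, no heatsink; components reach 10 mm to its -x. Origin: middle of its lower edge, axes as for the amplifier board. To be left in its slot
- solder_reel: Reel of solder wire with red flanges, 62 mm across, 40 tall, standing on the bench on one flange. Origin: centre of its underside. To be left alone
- tip_cleaner: Round dark tin with brass wool for cleaning soldering tips, 72 mm across, 53 tall. Origin: centre of its underside. To be left alone
- third_hand: Steel third hand (round foot 72 mm across, cross bar 130 mm long at 88 mm height with a clip at either end, tilted magnifier 66 mm across), 165 mm tall. Origin: centre of its foot. To be left alone
Mind the look-alikes: they are no part of the job. There is more than one size of the amp_board; the job needs the smaller. There is more than one size of the rack; the one meant has the size given above.

How it is judged:
On the way:
1. the amplifier board is lifted clear of the rack's slots in the gripper (z of amp_board in the frame of rack above 0.055 m and contact force between the fingers and amp_board above 1 N and contact force between amp_board and rack below 0.3 N), for 0.2 s.
At the end, for the whole second after the job is handed in: Gripper alone holds the board steady in the air: middle of the solder side within 18 mm of the point 110 mm before the lens, facing it and level within 12 degrees, heatsink up, touching nothing else. The other boards are within 25 mm of their places, the reel, tin and third hand within 40 mm (distance between solder_side and camera_focus below 0.018 m and angle between the x axis of amp_board and the x axis of camera, either way round below 0.21 rad and angle between the y axis of amp_board and the y axis of camera, either way round below 0.21 rad and x of camera in the frame of amp_board above 0.05 m and angle between amp_board's own z axis and vertical below 1 rad and height (world z) of amp_board above 0.06 m and contact force between the fingers and amp_board above 2 N and contact force between amp_board and camera_stand below 0.3 N and contact force between amp_board and rack below 0.3 N and contact force between amp_board and solder_reel below 0.3 N and contact force between amp_board and third_hand below 0.3 N and linear speed of amp_board below 0.02 m/s and angular speed of amp_board below 0.15 rad/s and distance of each of relay_board, logic_board from where it was at the start of the episode below 0.025 m and distance of each of solder_reel, tip_cleaner, third_hand from where it was at the start of the episode below 0.04 m); the arm keeps its last pose, push and grip.
It fails at once if the camera or its stand is bumped (more than 2 N) (contact force between camera_stand and anything else above 2 N).
It fails at once if another board is pulled out of place (more than 25 mm) (distance of any of relay_board, logic_board from where it was at the start of the episode above 0.025 m).
It fails at once if the reel, tip cleaner or third hand is displaced (more than 40 mm) (distance of any of solder_reel, tip_cleaner, third_hand from where it was at the start of the episode above 0.04 m).
It also fails if it takes over 35 s, if anything falls off the work surface, if the arm or the gripper's body presses on something with over 40 N, if the wrist force passes 120 N, or if a joint passes its speed limit or range.

ROBOT

A 7-joint arm with a two-finger parallel gripper is mounted at the origin on the work surface. World frame = base frame: x ahead of the robot, y to its left, z up, the work surface at z = 0. Lengths are in m, angles in rad, forces in N, time in s.
With the tool pointing down it reaches from about 0.35 to 0.775 m from the base axis. Payload 3.1 kg.
Tool frame: the origin (TCP) lies at the very end of the fingers, on their centre line; the grasp point (between the pads) lies 19 mm behind it; z points along the fingers, y is the line along which they close (so a half turn about z gives the same grasp; the last joint's range is limited). The gripper opens to 85 mm and grips with 20 to 120 N. Pads are 22 mm wide; open, the fingers measure 114 mm over their backs; the gripper's body (76 mm by 85 mm) begins 54 mm behind the grasp point. The pads swing forward as they close: fully open they stand 13 mm farther back than shut.
Start: joints at [1.218, 0.311, 0.014, 1.512, -0.004, 1.319, -0.027], TCP at [0.168, -0.524, 0.231] pointing down, gripper open.
Joint ranges: [-2.7, 2.7], [-0.3, 1.91], [-1.27, 1.3], [0.12, 2.57], [-1.44, 4.58], [0.2, 2.03], [-3.05, 3.05]. Speed limits (rad/s): [2.79, 2.79, 3.14, 3.14, 3.14, 3.14, 3.14].

INTERFACE

Orientations are given as a unit quaternion [w, x, y, z].
In Python, from cell import r, optics, workorder gives the robot as it stands. The module is installed in compiled form; this text tells all that it offers.
- The arm moves only by the tool step_arm, never from a script. Its argument "steps" is one flat list of numbers, 7 for each row, row after row: the turn, a rotation vector about the world's x, y, z normalised to -1 to 1, where 1 is 180 degrees, then the shift along the world's x, y, z normalised to -1 to 1, where 1 is 100 mm, then the opening, from 0 (shut) to 1 (fully open). A call has 1 to 12 rows; each row shifts and turns the commanded pose from where the row before left it; what a row does not reach is not made up. A row lasts 1/12 s, in which the tool goes at most 41.7 mm and 7.16 degrees, less where a joint would pass 70% of its speed; a pose out of reach is approached as far as the arm can. A call with a number of a shift or a turn outside -1 to 1 is refused whole. A call with a gripper value outside its range is refused whole. The fingers move at their own pace and stop on an object; "grip_force" is the grip in N (left out, the last holds). Time passes only in rows, so rows that do not move let the fingers close. It gives the time, the measured TCP pose, the force, the opening and the grip force at its end, in the units of the state.
- r.get_obs(): the state, without advancing time (a new reading comes with each control period).
- optics.capture(name): name is "scene" or "top"; returns (picture, depth): 480x640x3 uint8, blue, green, red; 480x640 float32, m along the optical axis (not along the pixel's ray), 0 where there is no reading.
- optics.calibration(name): a dict with "fx", "fy", "cx", "cy" (pixels), "camera_from_world" (4x4, takes a point from world to camera coordinates). Camera axes: x right, y up, looking along -z (the intrinsics and any distortion apply to the point x, -y, -z); pixel columns grow to the right and rows downward; lengths in m; the calibration is good to about 2 mm. A picture is of the moment at which its call begins. calibration takes no time and is no camera call.
- workorder.hand_in(): hands the job in; it is judged then, once.
Trained networks look in the newest picture that a camera, given by its name, has taken for a name from the list of things; names that differ only in an ending like _2 or _b are one class to them, and where a whole thing is asked for, a point or a joint stands for the part that bears it (a point fixed in the world has none). Each returns a list of dicts, best first, with "p" (0 to 1); they miss things now and then, are a little off and sometimes report something else, mostly with a low value. They report only what shows in the picture. A call takes as long as a camera call. They do not tell look-alikes from the thing itself.
- optics.search_frame(camera, target): "centre" ([x, y, z] in m, in the coordinates of the camera as it stood for that picture, good to about 4 mm: the middle of the surface that is visible of it).
- optics.trace(camera, target): "region" (480x640 bool, what is visible of it).
The state is a dict: "time": time; "joint_positions": joint angles; "joint_vel": joint speeds; "joint_efforts": joint torques, N m; "tool_pos": TCP position; "tcp_rot": TCP orientation; "ft_force": force on the tool from outside, world axes, zero at the start; "moment": the same for the moment, N m; "width": finger opening in m; "grip_force": force on a finger pad.
Only numpy, scipy, OpenCV 4.12 (cv2) and the standard library are available. Lean on these libraries where they do the work, as an engineer would, in place of code of your own. Each camera call takes 0.05 s, during which the arm holds its last target. There are 200 camera calls.

## Working session

There is one attempt and no reset: what is moved stays moved. The work goes in short steps, Python scripts to look and compute and a tool call to move; the robot and the scene stay as the last step left them, time stands still between calls to the robot, and variables do not carry over. Pictures are saved under pics/ and viewed, at most 10 in all, crops included, and the job is handed in when it is done.

Besides the shell and the picture viewer there is one more tool, called by a JSON object that holds its "name" and its "arguments". step_arm: Moves the arm, as the interface text tells. Its arguments: {"type":"object","properties":{"steps":{"type":"array"},"grip_force":{"type":"number"}},"required":["steps"]}

```bash
mkdir -p pics
cat > h.py <<'E'
import numpy as np, cv2
from cell import r, optics, workorder
def snap(n,f=None):
    im,d=optics.capture(n)
    if f: cv2.imwrite('pics/'+f,im)
    return im,d
def cloud(n,d):
    c=optics.calibration(n); v,u=np.mgrid[:480,:640]
    p=np.stack([(u-c['cx'])/c['fx']*d,-(v-c['cy'])/c['fy']*d,-d,np.ones_like(d)],-1)
    return (p@np.linalg.inv(c['camera_from_world']).T)[...,:3]
def w(n,p):
    return (np.linalg.inv(optics.calibration(n)['camera_from_world'])@np.r_[p,1])[:3]
E
python3 - <<'E'
from h import *
np.set_printoptions(precision=4,suppress=True)
print(r.get_obs())
for n in('scene','top'):
    im,d=snap(n,n+'0.png'); np.save(n+'_d.npy',d); np.save(n+'_im.npy',im)
    print(optics.calibration(n))
    for t in('amp_board','rack','camera','camera_stand','relay_board','logic_board','solder_reel','tip_cleaner','third_hand'):
        print(n,t,[(round(x['p'],2),w(n,x['centre'])) for x in optics.search_frame(n,t)])
E
```

```text
{'time': 0.0, 'joint_positions': array([ 1.2183,  0.3117,  0.014 ,  1.5131, -0.0044,  1.3192, -0.0272]), 'joint_vel': array([-0.0005, -0.0018,  0.0002, -0.0016,  0.0014,  0.0006,  0.0008]), 'joint_efforts': array([ -0.0003, -37.9916,   0.1458, -23.059 ,   0.0125,   0.0137,
         0.    ]), 'tool_pos': array([ 0.168 , -0.523 ,  0.2302]), 'tcp_rot': array([-0.0012,  0.9879,  0.1548, -0.0002]), 'ft_force': array([ 0.5871, -0.7466,  0.4782]), 'moment': array([-0.0164,  0.0114,  0.0219]), 'grip_force': 0.0, 'width': 0.08521335951180732}
{'fx': 566.1211710722309, 'fy': 566.1211710722309, 'cx': 320.1212578847494, 'cy': 239.6490441856883, 'camera_from_world': array([[ 0.7947,  0.6067, -0.0175, -0.4538],
       [-0.3848,  0.526 ,  0.7584,  0.0596],
       [ 0.4693, -0.596 ,  0.6515, -1.5983],
       [ 0.    ,  0.    ,  0.    ,  1.    ]])}
scene amp_board [(0.74, array([ 0.4631, -0.2193,  0.0764])), (0.64, array([0.7772, 0.0307, 0.3216])), (0.57, array([ 0.2426, -0.2777,  0.0065]))]
scene rack [(0.61, array([ 0.6311, -0.1522,  0.005 ])), (0.6, array([ 0.4909, -0.2364,  0.0233])), (0.2, array
[... 800 characters left out ...]
    [-0.1214,  0.0108,  0.9925, -1.5839],
       [ 0.    ,  0.    ,  0.    ,  1.    ]])}
top amp_board [(0.8, array([ 0.4531, -0.2092,  0.0774])), (0.61, array([ 0.2281, -0.2682,  0.0096]))]
top rack [(0.88, array([0.2353, 0.2548, 0.0083])), (0.84, array([ 0.4514, -0.1837,  0.0089])), (0.74, array([ 0.6349, -0.1404,  0.0117]))]
top camera [(0.75, array([0.7613, 0.0395, 0.3283]))]
top camera_stand [(0.93, array([0.7657, 0.0495, 0.0103]))]
top relay_board [(0.54, array([ 0.459 , -0.253 ,  0.0515]))]
top logic_board []
top solder_reel [(0.68, array([0.4017, 0.0583, 0.0359]))]
top tip_cleaner [(0.55, array([ 0.6787, -0.2862,  0.0434]))]
top third_hand [(0.24, array([ 0.4571, -0.2072,  0.0741]))]
```

View pics/scene0.png

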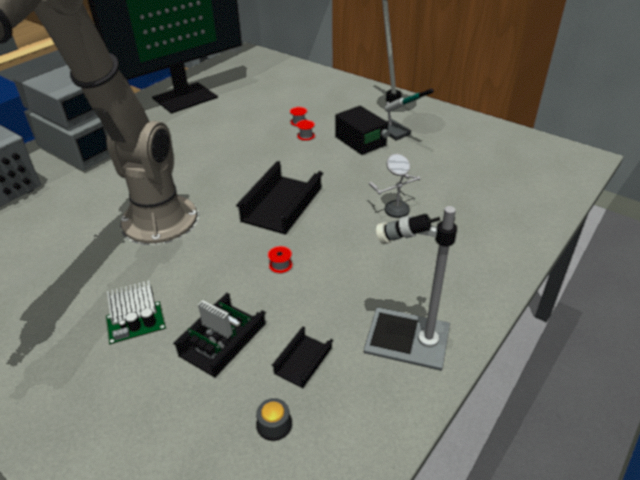

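View pics/top0.png

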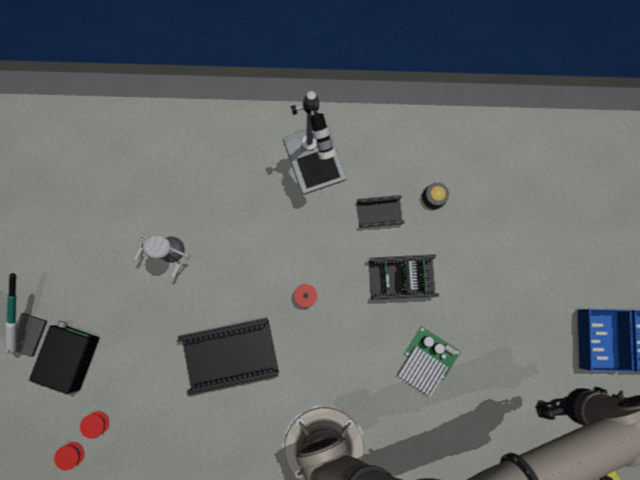

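Run:
```python
from h import *
np.set_printoptions(precision=4,suppress=True)
s=np.load('scene_im.npy');t=np.load('top_im.npy')
z=lambda a:cv2.resize(a,(400,300),interpolation=cv2.INTER_CUBIC)
cv2.imwrite('pics/m.png',np.vstack([np.hstack([z(s[285:381,160:288]),z(s[195:291,350:478])]),np.hstack([z(t[247:307,360:440]),z(t[80:176,270:398])])]))
for n in('scene','top'):
    P=cloud(n,np.load(n+'_d.npy')); np.save(n+'_P.npy',P)
    X,Y,Z=P[...,0],P[...,1],P[...,2]; ok=np.load(n+'_d.npy')>0
    box=ok&(abs(X-.46)<.09)&(abs(Y+.2)<.13)
    for lo,hi,l in((.09,.13,'heatsink'),(.04,.049,'racktop'),(.052,.07,'relay')):
        m=box&(Z>lo)&(Z<hi)
        if m.sum()<5: continue
        q=P[m]; r2=cv2.minAreaRect(q[:,:2].astype(np.float32)*1000)
        print(n,l,m.sum(),q.mean(0),np.percentile(q[:,2],[5,50,95]),r2)
    cam=ok&(abs(X-.78)<.13)&(abs(Y-.04)<.12)&(Z>.18)
    q=P[cam]; print(n,'cam',cam.sum(),q.min(0),q.max(0))
    # barrel
    b=ok&(abs(X-.74)<.08)&(abs(Y-.03)<.06)&(Z>.2); q=P[b]; c=q.mean(0); u,sv,vt=np.linalg.svd(q-c,full_matrices=False); print(c,vt,sv)
```

```text
scene heatsink 372 [ 0.4585 -0.2177  0.1058] [0.0925 0.1078 0.1139] ((456.1040344238281, -216.4746551513672), (72.75758361816406, 19.320653915405273), 5.407747745513916)
scene racktop 1039 [ 0.4674 -0.2127  0.0448] [0.0409 0.045  0.0483] ((454.86041259765625, -204.62400817871094), (119.12776947021484, 178.48092651367188), 4.297142028808594)
scene relay 438 [ 0.4622 -0.2371  0.0583] [0.0526 0.0568 0.0678] ((456.8841857910156, -213.90577697753906), (93.24474334716797, 118.59293365478516), 2.6081788539886475)
scene cam 2296 [ 0.703  -0.0056  0.1802] [0.8444 0.1059 0.3759]
[0.7676 0.0256 0.3199] [[-0.8693 -0.4031 -0.2859]
 [-0.2913 -0.0494  0.9554]
 [-0.3992  0.9138 -0.0745]] [1.3107 0.7191 0.2631]
top heatsink 155 [ 0.4557 -0.2108  0.1078] [0.0942 0.1099 0.1179] ((454.0556945800781, -213.77420043945312), (69.77996063232422, 18.354000091552734), 4.2186503410339355)
top racktop 634 [ 0.4528 -0.202   0.0447] [0.0405 0.0447 0.0485] ((452.76446533203125, -202.73806762695312), (115.18026733398438, 176.2696533203125), 4.389987945556641)
top relay 217 [ 0.4528 -0.2262  0.0577] [0.0522 0.0558 0.0672] ((453.770751953125, -199.80526733398438), (111.63182830810547, 162.775146484375), 4.719074726104736)
top cam 1158 [ 0.699  -0.0007  0.1814] [0.8378 0.1073 0.3793]
[0.7636 0.0403 0.3242] [[-0.902  -0.3893 -0.1867]
 [-0.1404 -0.1444  0.9795]
 [-0.4083  0.9097  0.0756]] [1.2706 0.782  0.3151]
```

View pics/m.png

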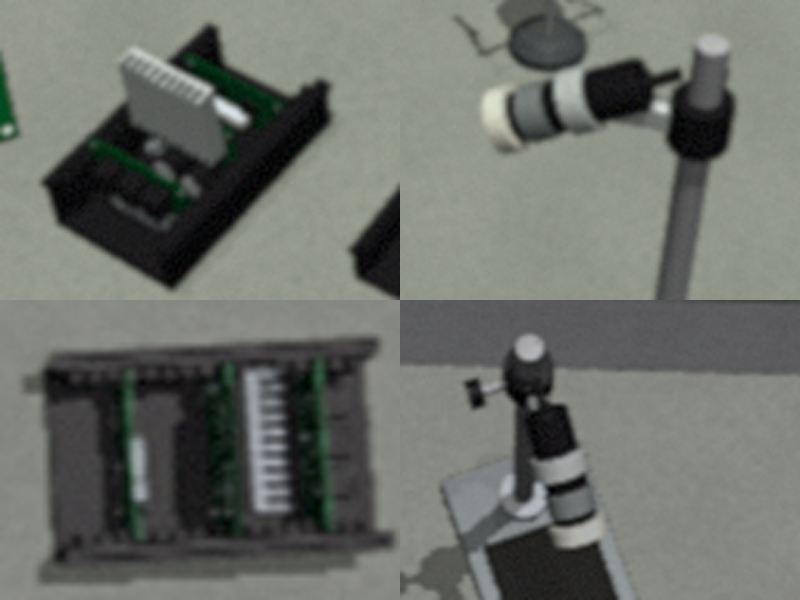

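```bash
cat > fit.py <<'E'
from h import *
from scipy.optimize import least_squares
np.set_printoptions(precision=4,suppress=True)
A=[]
for n in('scene','top'):
    P=np.load(n+'_P.npy'); d=np.load(n+'_d.npy')
    g=max(optics.trace(n,'camera'),key=lambda x:x['p'])['region'] 
    m=cv2.erode((g&(d>0)).astype(np.uint8),np.ones((3,3)))>0
    q=P[m&(P[...,2]>.2)]; print(n,m.sum(),q.min(0),q.max(0))
    X,Y,Z=P[...,0],P[...,1],P[...,2]
    b=(d>0)&(abs(X-.78)<.15)&(abs(Y-.04)<.13)&(Z>.007)&(Z<.022)
    print(n,'base',cv2.minAreaRect(P[b][:,:2].astype(np.float32)*1000), b.sum())
    c=(d>0)&(abs(X-.83)<.06)&(abs(Y-.07)<.06)&(Z>.03)&(Z<.2); print('column',c.sum(),np.median(P[c],0) if c.sum() else 0)
    A.append(q)
def ax(y): return np.array([-np.cos(y)*np.cos(np.pi/6),-np.sin(y)*np.cos(np.pi/6),-.5])
def res(p,q):
    a=ax(p[3]); v=q-p[:3]; s=v@a; rad=np.linalg.norm(v-np.outer(s,a),axis=1)
    R=np.where(s>-.015,.021,.0165)
    dr=rad-R
    e=np.maximum(s,0)           # beyond the lens end
    return np.r_[np.where((s<-.1),.0,dr), e*2]
for name,q in(('scene',A[0]),('top',A[1]),('both',np.vstack(A))):
  for y0 in(.3,.45):
    f=least_squares(res,[.705,.01,.30,y0],args=(q,),loss='soft_l1',f_scale=.002)
    a=ax(f.x[3]); s=(q-f.x[:3])@a
    print(name,f.x,np.degrees(f.x[3]),f.cost,'s pct',np.percentile(s,[1,50,95,99,100]))
E
python3 fit.py
```

```text
scene 1295 [ 0.7083 -0.0039  0.278 ] [0.844  0.0645 0.3507]
scene base ((739.23681640625, 20.968360900878906), (270.23431396484375, 143.6117706298828), 23.937801361083984) 3287
column 561 [0.8285 0.0492 0.12  ]
top 2885 [ 0.699  -0.0007  0.2013] [0.8312 0.1003 0.3793]
top base ((779.5296630859375, 37.653953552246094), (255.2408447265625, 298.7155456542969), 89.98857116699219) 2101
column 142 [0.814  0.0602 0.0966]
scene [0.7117 0.0136 0.2871 0.3636] 20.831514110668785 0.001963629498856882 s pct [-0.1391 -0.0787 -0.0128 -0.0068 -0.0041]
scene [0.7117 0.0137 0.2871 0.3625] 20.768496780994184 0.001971502140829932 s pct [-0.1391 -0.0787 -0.0128 -0.0068 -0.0041]
top [0.71   0.0167 0.2883 0.3661] 20.977646777970723 0.007677538137849044 s pct [-0.1476 -0.0667 -0.0084 -0.0031 -0.    ]
top [0.7096 0.0166 0.2881 0.366 ] 20.969114664002724 0.00760040608171231 s pct [-0.1481 -0.0672 -0.0089 -0.0036 -0.0005]
both [ 0.5989 -0.0272  0.2212  0.3402] 19.49164402886005 0.0 s pct [-0.2804 -0.21   -0.1481 -0.1419 -0.1372]
both [ 0.5688 -0.0433  0.2013  0.4112] 23.560839232686593 0.0 s pct [-0.3197 -0.2488 -0.1869 -0.1811 -0.176 ]
```

{"name": "step_arm", "arguments": {"steps": [0,0,0.039,0.1,0.1,0.05,0.5,0,0,0.039,0.2,0.2,0.1,0.5,0,0,0.039,0.3,0.3,0,0.5,0,0,0.039,0.3,0.3,0,0.5,0,0,0.039,0.3,0.3,0,0.5,0,0,0.039,0.3,0.3,0,0.5,0,0,0.039,0.3,0.3,0,0.5,0,0,0.039,0.3,0.3,0,0.5,0,0,0.039,0.3,0.3,0,0.5,0,0,0.039,0.3,0.3,0,0.5,0,0,0.039,0.1,0.2,0,0.5,0,0,0.039,0,0.1,0,0.5]}}

```text
time: 2.1
tool_pos: [0.4475, -0.2224, 0.2465]
tcp_rot: [0.0, 0.623, 0.782, 0.002]
ft_force: [-0.4, 0.9, 0.3]
width: 0.0429
grip_force: 0.0
```

{"name": "step_arm", "arguments": {"steps": [0,0,0.0377,0.01,0.01,-0.05,0.5,0,0,0.0377,0.01,0.01,-0.05,0.5,0,0,0.0377,0.01,0.01,-0.1,0.5,0,0,0.0377,0.01,0.01,-0.1,0.5,0,0,0.0377,0.01,0.01,-0.1,0.5,0,0,0.0377,0.01,0.01,-0.1,0.5,0,0,0.0377,0.01,0.02,-0.1,0.5,0,0,0.0377,0,0,-0.1,0.5,0,0,0.0377,0,0,-0.1,0.5,0,0,0.0377,0,0,-0.05,0.5,0,0,0.0377,0,0,0,0.5,0,0,0.0377,0,0,0,0.5]}}

```text
time: 3.1
tool_pos: [0.4505, -0.22, 0.1608]
tcp_rot: [-0.0, -0.033, 0.999, 0.0]
ft_force: [0.2, -1.3, 0.1]
width: 0.0427
grip_force: 0.0
```

{"name": "step_arm", "arguments": {"steps": [0,0,0,0,0,0,0.5,0,0,0,0,0,0,0.5]}}

```text
time: 3.27
tool_pos: [0.4509, -0.2201, 0.1613]
tcp_rot: [0.0, -0.029, 1.0, 0.0]
ft_force: [-0.6, 0.5, -0.3]
width: 0.0426
grip_force: 0.0
```

Run:
```python
from h import *
np.set_printoptions(precision=4,suppress=True)
from scipy.spatial.transform import Rotation as Ro
o=r.get_obs(); q=o['tcp_rot']; R=Ro.from_quat([q[1],q[2],q[3],q[0]]).as_matrix()
print(o['time'],o['joint_positions'],o['tool_pos'],R,np.degrees(np.arctan2(R[1,1],R[0,1])))
a,_=snap('scene');b,_=snap('top')
cv2.imwrite('pics/g1.png',np.hstack([cv2.resize(a[250:400,140:290],(400,400)),cv2.resize(b[210:330,340:460],(400,400))]))
```

```text
3.2667 [ 0.9461  0.335  -0.6621  1.7312  0.223   1.1517  1.8479] [ 0.4509 -0.2201  0.1613] [[-0.9983 -0.0575  0.0001]
 [-0.0575  0.9983  0.0001]
 [-0.0001  0.0001 -1.    ]] 93.29755851673431
```

View pics/g1.png

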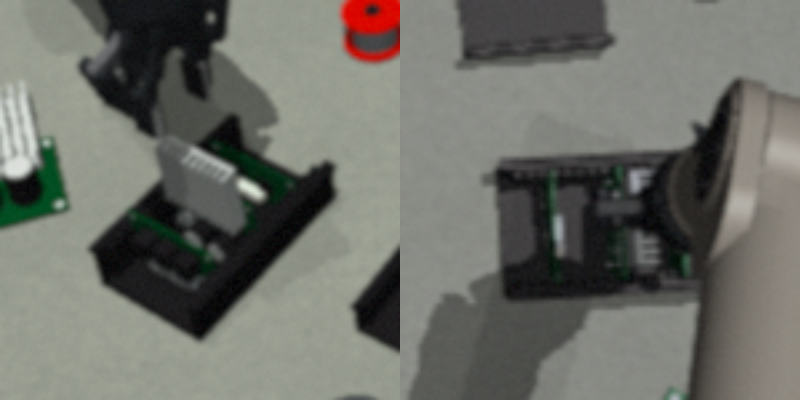

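{"name": "step_arm", "arguments": {"steps": [0,0,0.0056,0.04,0.06,0,0.5,0,0,0,0,0,-0.05,0.5,0,0,0,0,0,-0.1,0.5,0,0,0,0,0,-0.15,0.5,0,0,0,0,0,-0.15,0.5,0,0,0,0,0,-0.15,0.5,0,0,0,0,0,-0.1,0.5,0,0,0,0,0,-0.07,0.5,0,0,0,0,0,-0.03,0.5,0,0,0,0,0,0,0.5,0,0,0,0,0,0,0.5]}}

```text
time: 4.28
tool_pos: [0.4554, -0.214, 0.0817]
tcp_rot: [0.0, -0.039, 0.999, -0.0]
ft_force: [0.6, 0.0, -0.0]
width: 0.0426
grip_force: 0.0
```

Run:
```python
from h import *
np.set_printoptions(precision=4,suppress=True)
o=r.get_obs(); print(o['tool_pos'],o['tcp_rot'],o['ft_force'])
a,_=snap('scene')
cv2.imwrite('pics/g2.png',cv2.resize(a[270:390,150:270],(500,500),interpolation=cv2.INTER_CUBIC))
```

```text
[ 0.4554 -0.214   0.0817] [ 0.0004 -0.0392  0.9992 -0.0001] [ 0.6288  0.0089 -0.0097]
```

View pics/g2.png

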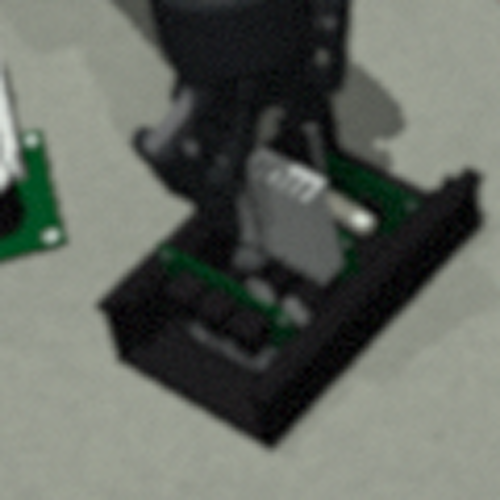

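{"name": "step_arm", "arguments": {"steps": [0,0,0,0,0,0,0,0,0,0,0,0,0,0,0,0,0,0,0,0,0,0,0,0,0,0,0,0,0,0,0,0,0,0,0,0,0,0,0,0,0,0], "grip_force": 60}}

```text
time: 4.83
tool_pos: [0.4556, -0.2138, 0.0822]
tcp_rot: [0.001, -0.039, 0.999, -0.0]
ft_force: [-0.5, 0.3, 5.7]
width: 0.0149
grip_force: 59.3
```

{"name": "step_arm", "arguments": {"steps": [0,0,0,0,0,0.03,0,0,0,0,0,0,0.06,0,0,0,0,0,0,0.08,0,0,0,0,0,0,0.1,0,0,0,0,0,0,0.1,0,0,0,0,0,0,0.1,0], "grip_force": 70}}

```text
time: 5.33
tool_pos: [0.4549, -0.2141, 0.1295]
tcp_rot: [0.0, -0.039, 0.999, -0.0]
ft_force: [-0.3, 0.2, -1.5]
width: 0.0152
grip_force: 68.2
```

{"name": "step_arm", "arguments": {"steps": [0,0,0,0,0,0.2,0,0,0,0,0,0,0.3,0,0,0,0,0,0,0.3,0,0,0,0,0,0,0.3,0,0,0,0,0,0,0.2,0,0,0,0,0,0,0.1,0,0,0,0,0,0,0,0,0,0,0,0,0,0,0]}}

```text
time: 6.0
tool_pos: [0.4546, -0.2139, 0.2681]
tcp_rot: [-0.0, -0.039, 0.999, -0.0]
ft_force: [-1.0, -0.2, -1.8]
width: 0.0153
grip_force: 68.3
```

Run:
```python
from h import *
np.set_printoptions(precision=4,suppress=True)
o=r.get_obs(); print(o['tool_pos'],o['tcp_rot'],o['ft_force'],o['joint_positions'])
a,d=snap('scene')
cv2.imwrite('pics/g3.png',cv2.resize(a[200:400,120:320],(600,600),interpolation=cv2.INTER_CUBIC))
g=max(optics.trace('scene','amp_board'),key=lambda x:x['p']); P=cloud('scene',d)
m=g['region']&(d>0)&(P[...,2]>.12); q=P[m]; print(g['p'],m.sum(),q.mean(0),q.min(0),q.max(0))
hsv=cv2.cvtColor(a,cv2.COLOR_BGR2HSV); gr=(abs(hsv[...,0].astype(int)-68)<18)&(hsv[...,1]>110)&(P[...,2]>.09)&(abs(P[...,0]-.455)<.1)&(abs(P[...,1]+.21)<.1)
q=P[gr]; print(gr.sum(),q.min(0),q.max(0),q.mean(0))
```

```text
[ 0.4546 -0.2139  0.2681] [-0.0002 -0.0392  0.9992 -0.0001] [-1.0405 -0.1535 -1.8295] [ 0.9579  0.2588 -0.6888  1.5494  0.1662  1.3934  1.9051]<stdin>:7: RuntimeWarning: Mean of empty slice.
  ret = um.true_divide(
Traceback (most recent call last):
ValueError: zero-size array to reduction operation minimum which has no identity
```

View pics/g3.png

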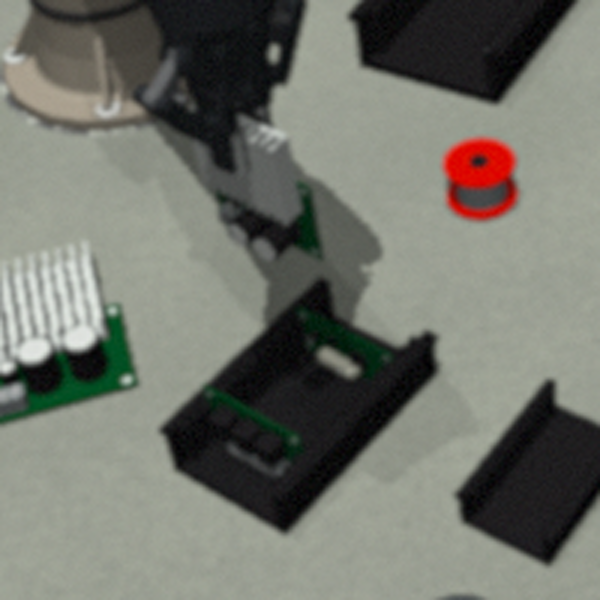

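{"name": "step_arm", "arguments": {"steps": [0,0,-0.02,0.03,0.07,0,0,0,0,-0.036,0.06,0.14,0.02,0,0,0,-0.036,0.06,0.14,0.02,0,0,0,-0.036,0.06,0.14,0.02,0,0,0,-0.036,0.06,0.14,0.02,0,0,0,-0.036,0.06,0.14,0.02,0,0,0,-0.036,0.06,0.14,0.02,0,0,0,-0.036,0.06,0.14,0,0,0,0,-0.036,0.06,0.14,0,0,0,0,-0.036,0.06,0.14,0,0,0,0,-0.036,0.06,0.14,0,0,0,0,-0.029,0.03,0.07,0,0]}}

```text
time: 7.1
tool_pos: [0.5204, -0.0573, 0.2782]
tcp_rot: [-0.002, 0.568, 0.823, -0.0]
ft_force: [-0.7, 0.4, -0.8]
width: 0.015
grip_force: 68.2
```

{"name": "step_arm", "arguments": {"steps": [0.006,-0.0155,0,0,0,0,0,0.0108,-0.0283,0,0,0,0,0,0.0108,-0.0283,0,0,0,0,0,0.0108,-0.0283,0,0,0,0,0,0.0108,-0.0283,0,0,0,0,0,0.0108,-0.0283,0,0,0,0,0,0,0,0,0,0,0,0,0,0,0,0,0,0,0]}}

```text
time: 7.77
tool_pos: [0.5183, -0.0606, 0.2774]
tcp_rot: [0.145, 0.55, 0.795, 0.213]
ft_force: [0.3, 1.1, -1.2]
width: 0.0149
grip_force: 69.2
```

```bash
cat > goal.py <<'E'
from h import *
from scipy.spatial.transform import Rotation as Ro
np.set_printoptions(precision=4,suppress=True)
psi=.365; c,s=np.cos(psi),np.sin(psi)
Bx=np.array([.866*c,.866*s,.5]);Bz=np.array([-.5*c,-.5*s,.866]);By=np.cross(Bz,Bx)
L=np.array([.711,.0145,.2875]); F=L-.11*Bx
o=r.get_obs(); q=o['tcp_rot']; R=Ro.from_quat([q[1],q[2],q[3],q[0]])
G=Ro.from_matrix(np.c_[By,Bx,-Bz])   # tool x=By, y=Bx, z=-Bz
M=R.as_matrix(); S=o['tool_pos']+.010*M[:,1]+.0415*M[:,2]
print(o['time'],o['tool_pos'],o['joint_positions'],o['width'],o['grip_force'])
print('turn(norm)',(G*R.inv()).as_rotvec()/np.pi,'deg',(G*R.inv()).as_rotvec(degrees=True),'TCP shift mm',1000*(F-.010*Bx+.0415*Bz-o['tool_pos']),'solder err mm',1000*(S-F))
E
python3 goal.py
```

```text
7.7667 [ 0.5183 -0.0606  0.2774] [ 0.8479 -0.0474 -0.5203  1.9246 -0.4519  0.8917  0.9052] 0.014895388502856235 69.19286012649536
turn(norm) [-0.0009 -0.0011  0.0012] deg [-0.1644 -0.191   0.2085] TCP shift mm [ 76.2853  30.5809 -13.9448] solder err mm [-76.3497 -30.5917  13.8828]
```

{"name": "step_arm", "arguments": {"steps": [0,0,0,0.06,0.02,-0.01,0,0,0,0,0.12,0.05,-0.02,0,0,0,0,0.15,0.06,-0.03,0,0,0,0,0.15,0.06,-0.03,0,0,0,0,0.14,0.06,-0.03,0,0,0,0,0.1,0.04,-0.02,0,0,0,0,0.04,0.02,0,0,0,0,0,0,0,0,0,0,0,0,0,0,0,0,0,0,0,0,0,0,0]}}

```text
time: 8.6
tool_pos: [0.5972, -0.029, 0.2666]
tcp_rot: [0.148, 0.548, 0.795, 0.215]
ft_force: [-0.5, 0.2, -2.1]
width: 0.0151
grip_force: 69.0
```

Run:
```python
from goal import *
ims=[]
for n in('scene','top'):
    a,d=snap(n); P=cloud(n,d); C=optics.calibration(n)
    hsv=cv2.cvtColor(a,cv2.COLOR_BGR2HSV).astype(int)
    m=(d>0)&(abs(hsv[...,0]-68)<20)&(hsv[...,1]>90)&(np.linalg.norm(P-F,axis=-1)<.08)
    q=(P[m]-F)@np.c_[Bx,By,Bz]*1000   # board frame about the goal point
    if len(q): print(n,len(q),'board-frame med',np.median(q,0),np.percentile(q,2,axis=0),np.percentile(q,98,axis=0))
    def pr(X):
        x=C['camera_from_world']@np.r_[X,1]; return int(C['cx']-C['fx']*x[0]/x[2]),int(C['cy']+C['fy']*x[1]/x[2])
    h,wd=200,200; u,v=pr(F); u0,v0=max(u-80,0),max(v-100,0)
    b=cv2.resize(a[v0:v0+h,u0:u0+wd],(400,400),interpolation=cv2.INTER_CUBIC); sc=2
    z=lambda X:tuple(sc*(np.array(pr(X))-[u0,v0]))
    z=lambda X,z0=z:tuple(int(t) for t in z0(X))
    O=F-.001*Bx-.0325*Bz
    cs=[O+y*By+k*Bz for y,k in((-.045,0),(.045,0),(.045,.065),(-.045,.065))]
    for i in range(4): cv2.line(b,z(cs[i]),z(cs[(i+1)%4]),(0,0,255),1)
    cv2.line(b,z(L),z(F),(255,0,255),1)
    ims.append(b)
cv2.imwrite('pics/g4.png',np.hstack(ims))
```

```text
8.6 [ 0.5972 -0.029   0.2666] [ 0.7285  0.1231 -0.5995  1.8047 -0.2576  0.785   0.6546] 0.015072706680858524 68.9853036403656
turn(norm) [-0.0006  0.0013  0.0001] deg [-0.1029  0.2304  0.021 ] TCP shift mm [-2.6259 -1.0222 -3.1382] solder err mm [2.7545 1.0678 3.2671]
scene 555 board-frame med [ 5.6401 -5.1531 -1.0748] [  2.423  -44.7209 -26.9304] [ 7.9962 37.8425 30.2579]
top 146 board-frame med [ 4.2461 13.308  -1.4782] [  2.2838 -39.0256 -24.4393] [ 6.0192 42.7512 34.1904]
```

View pics/g4.png

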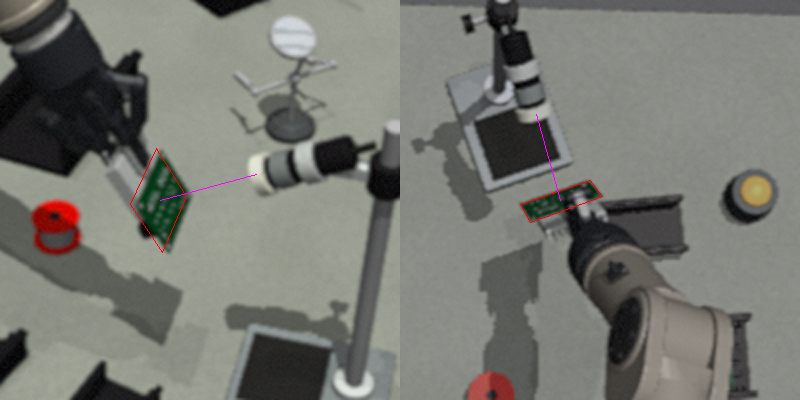

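{"name": "step_arm", "arguments": {"steps": [0,0,0,-0.02,-0.01,-0.015,0,0,0,0,-0.02,-0.005,-0.015,0,0,0,0,0,0,0,0,0,0,0,0,0,0,0,0,0,0,0,0,0,0,0,0,0,0,0,0,0]}}

```text
time: 9.2
tool_pos: [0.593, -0.0305, 0.2634]
tcp_rot: [0.148, 0.548, 0.795, 0.215]
ft_force: [0.0, -0.1, -0.9]
width: 0.0149
grip_force: 69.0
```

Run:
```python
from goal import *
for n in('scene','top'):
    a,d=snap(n); P=cloud(n,d)
    hsv=cv2.cvtColor(a,cv2.COLOR_BGR2HSV).astype(int)
    m=(d>0)&(abs(hsv[...,0]-68)<20)&(hsv[...,1]>90)&(np.linalg.norm(P-F,axis=-1)<.08)
    q=(P[m]-F)@np.c_[Bx,By,Bz]*1000
    k=np.linalg.lstsq(np.c_[q[:,1:],np.ones(len(q))],q[:,0],rcond=None)[0]
    print(n,len(q),np.median(q,0),'tilt deg about z,y',np.degrees(k[:2]),k[2])
print(r.get_obs()['joint_vel'])
```

```text
9.2 [ 0.593  -0.0305  0.2634] [ 0.7366  0.1166 -0.5992  1.819  -0.269   0.7789  0.6694] 0.014935334585148372 69.03910160064697
turn(norm) [-0.0006  0.0013  0.0002] deg [-0.1029  0.2427  0.0387] TCP shift mm [1.5855 0.4908 0.0133] solder err mm [-1.447  -0.4537  0.1216]
scene 562 [ 0.1388 -5.0903 -1.1596] tilt deg about z,y [0.7447 0.2542] -0.12354974507713619
top 150 [-0.9197 14.4788 -3.846 ] tilt deg about z,y [-0.0809 -0.3634] -0.924587706790356
[ 0.      0.001  -0.001  -0.0007 -0.     -0.0004  0.0011]
```

Both cameras show the board within about 1 mm of the goal distance and within 1° of square to the lens, and the arm is still, so I'm handing in.

```bash
python3 -c "
from cell import workorder; print(workorder.hand_in())"
```

```text
the job is handed in; nothing more can be done
None
```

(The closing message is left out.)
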